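# Free a clamped filter-cube stage and hold it up level

## Task

Loosen the post clamp by turning its knob counter-clockwise (seen from above) to the stop, then grip the small square stage by its plate and lift it straight up out of its holder with the filter cube still resting on it. Finish holding it in the air, never letting go: level, still, gripper not touching the cube, the foot of its post about 5 cm above the holder's mouth. Keep the stage level all the way and leave the spare cube, dust cap and objective pot beside the holder where they are.

Things in the scene. Friction and masses are not known exactly. Their poses are not given: they have to be found in the camera images.
- holder_mouth (a point): Centre of the mouth of the upright bore, 25 mm across, in a fixed post holder: grey base plate 215 x 80 x 10 mm with two aluminium blocks joined by a thin steel rod. The bored block is 44 x 44 mm, top 60 mm above the worktop. x points level from the bore to the knob's axis, 125 mm away, on the clamp block (50 x 46 mm, top at 70 mm); z is up.
- knob_grip (a point): Grey clamp knob on an upright axis, on the clamp block: a grip bar 44 mm long, 11 mm thick, from 78 to 108 mm above the worktop, standing on a flat disc 42 mm across. This point lies on the axis, 99 mm above the worktop, 9 mm below the bar's top. x lies along the bar and turns with the knob; z is up. Keep clear of the tall computer tower to the right (y below -0.3, x over 0.4).
- clamp_knob (a joint): Knob angle in rad, growing counter-clockwise seen from above. At 0 the bar points along the line from bore to knob and a pin in a groove of the post locks it; 1.4 is the stop, fully loosened (the pin is out of the bore beyond about 0.9). It starts between 0 and 0.2, turns with light friction and stays where it is left.
- stage_plate (a point): Centre of the loose stage's plate, 98 mm above the worktop when home. Bare aluminium, 58 x 58 x 12 mm plus a 3 mm high rim, so its flat sides are 15 mm tall (92 to 107 mm above the worktop); below it 32 mm of free post down to the block. Round steel post, 22 mm in diameter, 1.5 mm play all round in the bore. About 0.3 kg. x and y are square to the plate's sides, z is up the post.
- post_foot (a point): Centre of the underside of the stage's post, 88 mm below the plate's centre; 10 mm above the worktop when home, so it stands 50 mm deep in the bore. z is up along the post.
- cube_center (a point): Centre of the black filter cube (about 34 x 36 x 36 mm, with a round window) that rests loose inside the rim of the stage's plate, its top 140 mm above the worktop at the start.
- spare_cube: A second black filter cube of the same size, loose on the worktop beyond the holder; leave alone. Origin at the centre of its underside.
- spare_cap: Round black dust cap, 45 mm across and 14 mm high, loose on the worktop on the robot's side of the holder; leave alone. Origin at the centre of its underside.
- spare_pot: Black objective pot, 41 mm across and 52 mm high, loose on the worktop beyond the holder; leave alone. Origin at the centre of its underside.

How it is judged:
On the way:
1. the clamp is loosened while the stage still stands home in the holder (value of joint clamp_knob above 1.15 rad and height (world z) of post_foot below 0.02 m), for 0.2 s.
At the end, for the whole second after the job is handed in: Knob past 1.1 rad; stage held in the fingers, post's foot 85 to 180 mm above the worktop, within 50 mm sideways of the bore, clear of the holder, tilted under 0.09 rad, at rest (0.02 m/s, 0.15 rad/s); the cube rests on its plate within 18 mm of the centre, untouched by the gripper (value of joint clamp_knob above 1.1 rad and height (world z) of post_foot between 0.085 and 0.18 m and horizontal distance between post_foot and holder_mouth below 0.05 m and angle between stage_plate's own z axis and vertical below 0.09 rad and linear speed of post_stage below 0.02 m/s and angular speed of post_stage below 0.15 rad/s and contact force between the fingers and post_stage above 1 N and contact force between holder and post_stage below 0.05 N and contact force between post_stage and cube_on_stage above 0.1 N and contact force between the arm and cube_on_stage below 0.3 N and horizontal distance between cube_center and stage_plate below 0.018 m and z of cube_center in the frame of stage_plate between 0.018 and 0.032 m); the arm keeps its last pose, push and grip.
It fails at once if the stage is tipped by more than 0.3 rad (angle between stage_plate's own z axis and vertical above 0.3 rad).
It fails at once if a spare thing beside the holder is moved by more than 30 mm (distance of any of spare_cube, spare_cap, spare_pot from where it was at the start of the episode above 0.03 m).
It also fails if it takes over 51 s, if anything falls off the work surface, if the arm or the gripper's body presses on something with over 40 N, if the wrist force passes 120 N, or if a joint passes its speed limit or range.

## Robot

A 6-joint arm with a two-finger parallel gripper is mounted at the origin on a cart in front of the work surface, level with it; the furniture and walls round the work are solid. World frame = base frame: x ahead of the robot, y to its left, z up, the work surface at z = 0. Lengths are in m, angles in rad, forces in N, time in s.
With the tool pointing down it reaches from about 0.25 to 0.775 m from the base axis. Payload 4 kg.
Tool frame: the origin (TCP) lies on the centre line of the jaws, within the pads' length; the fingertips stand 11 mm ahead of it and the grasp point (between the pads) lies 8 mm behind it; z points along the fingers, y is the line along which they close (so a half turn about z gives the same grasp; the last joint's range is limited). The gripper opens to 94 mm and grips with 3 to 60 N. Pads are 16 mm wide; open, the fingers measure 119 mm over their backs; the gripper's body (75 mm by 177 mm) begins 78 mm behind the grasp point.
Start: joints at [-1.265, 0.087, 1.371, -0, 1.684, -0.103], TCP at [0.219, -0.505, 0.217] pointing down, gripper open.
Joint ranges: [-3.1, 3.1], [-0.76, 2.03], [0.27, 2.55], [-1.08, 4.22], [0.17, 2.65], [-2.57, 2.57]. Speed limits (rad/s): [2.79, 2.79, 3.14, 3.14, 3.14, 3.14].

## Interface

Orientations are given as a 3x3 rotation matrix whose columns are the frame's x, y, z axes.
In Python, from cell import r, eyes, job gives the robot as it stands.
- The arm moves only by the tool arm_command, never from a script. Its argument "series" is a list of rows, each a list of 3 entries, a list of its own where there are three numbers: the shift along the world's x, y, z normalised to -1 to 1, where 1 is 0.25 m, then the turn, a rotation vector about the world's x, y, z normalised to -1 to 1, where 1 is 180 degrees, then the opening, from 0 (shut) to 1 (fully open). In form: [[[tx, ty, tz], [rx, ry, rz], claw], ...]. A call has 1 to 5 rows; each row is the pose to reach, as a shift and turn from the pose commanded when the call began, turning the shorter way round; what a row does not reach only later rows make up. A row lasts 1/8 s, in which the tool goes at most 62.5 mm and 10.7 degrees, less where a joint would pass 70% of its speed; a pose out of reach is approached as far as the arm can. A call with a number of a shift or a turn outside -1 to 1 is refused whole. A call with a gripper value outside its range is refused whole. The fingers move at their own pace and stop on an object; "grip_force" is the grip in N (left out, the last holds). Time passes only in rows, so rows that repeat a pose let the fingers close. It gives the time, the measured TCP pose, the force, the opening and the grip force at its end, in the units of the state.
- r.state(): the state, without advancing time (a new reading comes with each control period).
- eyes.get_image(name): name is "scene" or "top"; returns the picture (480x640x3 uint8, red, green, blue); there is no depth.
- eyes.camera_params(name): a dict with "K" (3x3 intrinsics, pixels), "R" (3x3) and "t" (3): a world point X has camera coordinates R X + t. Camera axes: x right, y down, z forward; pixel columns grow to the right and rows downward; lengths in m; the calibration is good to about 2 mm. A picture is of the moment at which its call begins. camera_params takes no time and is no camera call.
- job.hand_in(): hands the job in; it is judged then, once.
The state is a dict: "t": time; "q": joint angles; "qd": joint speeds; "joint_efforts": joint torques, N m; "position": TCP position; "eef_rot": TCP orientation; "contact_force": force on the tool from outside, world axes, zero at the start; "ft_torque": the same for the moment, N m; "grip_width": finger opening in m; "grasp_force": force on a finger pad.
Only numpy, scipy, OpenCV 4.12 (cv2) and the standard library are available. Lean on these libraries where they do the work, as an engineer would, in place of code of your own. Each camera call takes 0.05 s, during which the arm holds its last target. There are 200 camera calls.

## Working session

There is one attempt and no reset: what is moved stays moved. The work goes in short steps, Python scripts to look and compute and a tool call to move; the robot and the scene stay as the last step left them, time stands still between calls to the robot, and variables do not carry over. Pictures are saved under pics/ and viewed, at most 10 in all, crops included, and the job is handed in when it is done.

Besides the shell and the picture viewer there is one more tool, called after ">>>" as name(argument=value, ...), one argument or row to a line, values as JSON. arm_command: Moves the arm, as the interface text tells. Scaled input: -1 to 1 covers 0.25 m each way for a shift and 180 degrees each way for a turn. Its arguments: {"type":"object","properties":{"series":{"type":"array","items":{"type":"array"}},"grip_force":{"type":"number"}},"required":["series"]}

```bash
mkdir -p pics; cat > h.py <<'E'
import numpy as np, cv2
from cell import r, eyes, job
def ray(n,u,v):
    c=eyes.camera_params(n);K,R,t=map(np.array,(c["K"],c["R"],c["t"]))
    return -R.T@t, R.T@np.linalg.solve(K,[u,v,1.])
def onz(n,u,v,z):
    o,d=ray(n,u,v); return o+d*(z-o[2])/d[2]
def proj(n,X):
    c=eyes.camera_params(n);K,R,t=map(np.array,(c["K"],c["R"],c["t"]))
    p=K@(R@np.array(X)+t.ravel()); return p[:2]/p[2]
def shot(n,f):
    im=eyes.get_image(n)[:,:,::-1].copy(); cv2.imwrite("pics/"+f,im); return im
E
python3 - <<'E'
from h import *
for n in("scene","top"):
    shot(n,n+"0.png"); c=eyes.camera_params(n); print(n,np.round(c["K"],1).tolist(),np.round(ray(n,320,240),2).tolist())
print(r.state())
E
```

```text
scene [[475.8, 0.0, 314.8], [0.0, 475.8, 235.8], [0.0, 0.0, 1.0]] [[0.96, 0.21, 0.83], [-0.46, -0.09, -0.88]]
top [[527.1, 0.0, 321.2], [0.0, 527.1, 236.8], [0.0, 0.0, 1.0]] [[0.48, 0.1, 0.95], [0.08, 0.02, -1.0]]
{'t': 0.1, 'q': array([-1.26511901e+00,  8.78681296e-02,  1.37205814e+00,  9.36383244e-06,
        1.68362294e+00, -1.03127364e-01]), 'qd': array([-0.0007618 , -0.00262954, -0.0045619 , -0.00023894,  0.00101964,
       -0.00079944]), 'joint_efforts': array([ 2.17719346e-03, -3.41253233e+01, -3.03302658e+01,  7.19848112e-02,
        3.04152304e-02, -9.35265689e-05]), 'position': array([ 0.21847577, -0.50423747,  0.21545112]), 'eef_rot': array([[ 9.17596280e-01,  3.97513183e-01, -5.79931803e-04],
       [ 3.97513550e-01, -9.17594401e-01,  1.86865810e-03],
       [ 2.10674053e-04, -1.94520447e-03, -9.99998086e-01]]), 'contact_force': array([ 0.46531792, -0.53083949,  0.05054845]), 'ft_torque': array([-0.02516499, -0.01173244, -0.01553448]), 'grasp_force': 0.0, 'grip_width': 0.09374416965308548}
```

View pics/top0.png

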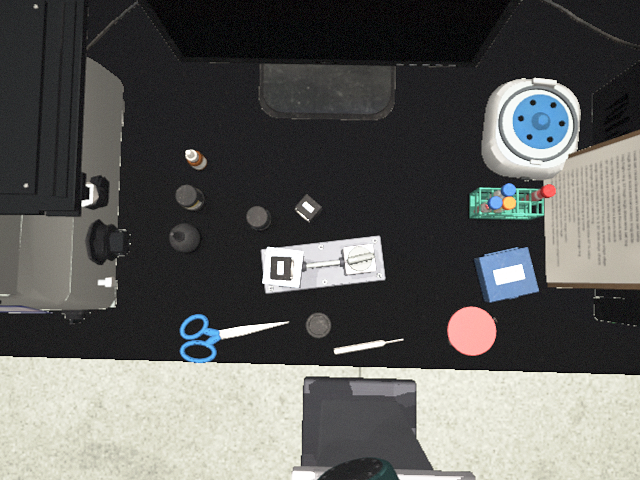

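View pics/scene0.png

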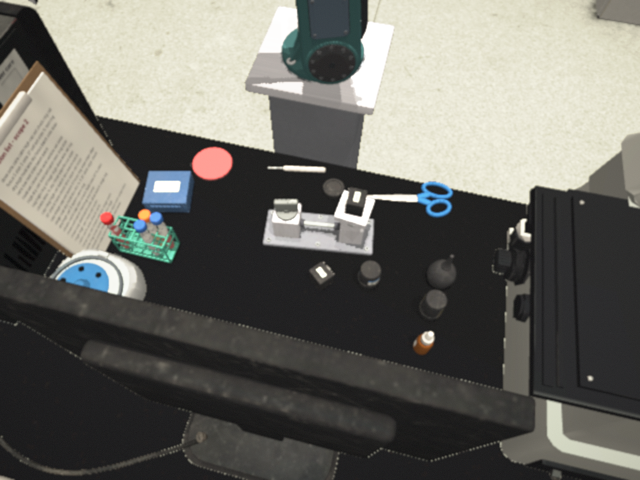

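The top view shows the stage with its cube near (283,268), the knob near (360,260), the cap at (318,325), and the spare cube and pot at (308,208) and (259,217). I'll enlarge a crop to get edges.

```bash
python3 - <<'E'
from h import *
a=cv2.imread("pics/top0.png")[230:300,255:395]; b=cv2.imread("pics/scene0.png")[180:258,255:395]
cv2.imwrite("pics/c0.png",np.vstack([cv2.resize(a,None,fx=5,fy=5,interpolation=2)[:300],cv2.resize(b,None,fx=5,fy=5,interpolation=2)[:300]]))
cv2.imwrite("pics/c0.png",np.vstack([cv2.resize(a,(560,280),interpolation=2),cv2.resize(b,(560,312),interpolation=2)]))
E
```

```text
(no output)
```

View pics/c0.png

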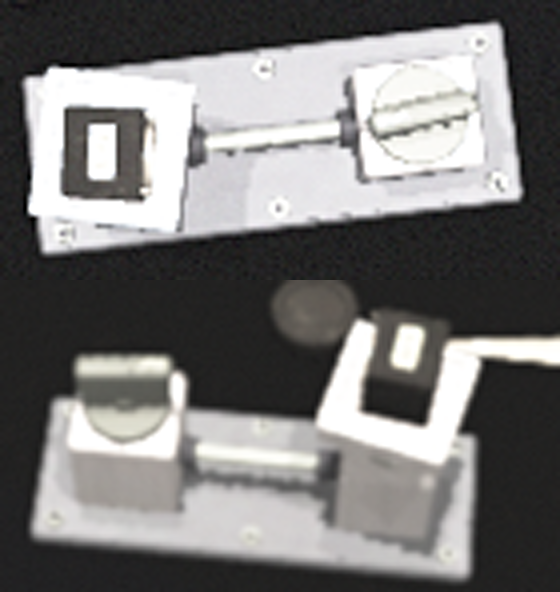

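```bash
python3 - <<'E'
from h import *
def P(u,v,z): return onz("top",255+(u-1.5)/4,230+(v-1.5)/4,z)[:2]
base=np.array([P(*p,.01) for p in [(28,77),(500,24),(522,200),(44,253)]])
pl=np.array([P(*p,.107) for p in [(48,68),(196,86),(182,230),(30,214)]])
for n,q in(("base",base),("plate",pl)):
    e=[q[(i+1)%4]-q[i] for i in range(4)]
    print(n,q.mean(0).round(4),[round(np.linalg.norm(x),4) for x in e],[round(np.degrees(np.arctan2(x[1],x[0])),1) for x in e])
d=np.array(P(421,112,.078)); print("disc",d)
b=P(375,126,.108),P(477,99,.108); print("bar",b,np.mean(b,0),np.degrees(np.arctan2(*(b[1]-b[0])[::-1])))
print("cube",P(101,150,.14),"bore-knob",d-pl.mean(0),np.linalg.norm(d-pl.mean(0)))
im=cv2.imread("pics/top0.png");g=cv2.cvtColor(im,6)
for T in(150,):
  m=(g>235).astype(np.uint8); m[:,:255]=0;m[:230]=0;m[300:]=0;m[:,306:]=0
  c=max(cv2.findContours(m,0,2)[0],key=cv2.contourArea);R=cv2.minAreaRect(c);print(R)
  q=np.array([onz("top",*p,.107)[:2] for p in cv2.boxPoints(R)]);print(q.mean(0),q)
for n,p in(("cap",(318,325)),("cube",(308,208)),("pot",(259,217))): print(n,onz("top",*p,.02)[:2])
E
```

```text
base [0.509 0.113] [np.float64(0.2115), np.float64(0.0785), np.float64(0.2126), np.float64(0.0784)] [np.float64(-82.2), np.float64(-172.0), np.float64(97.8), np.float64(7.2)]
plate [0.5    0.1749] [np.float64(0.0596), np.float64(0.0574), np.float64(0.0608), np.float64(0.0585)] [np.float64(-95.5), np.float64(176.1), np.float64(85.5), np.float64(-5.1)]
disc [0.51916339 0.05151443]
bar (array([0.51181586, 0.07131082]), array([0.52352982, 0.03106995])) [0.51767284 0.05119039] -73.76993499046353
cube [0.49886283 0.17685758] bore-knob [ 0.01913249 -0.12335084] 0.12482580872727372
((281.9861145019531, 266.91619873046875), (41.077186584472656, 39.21156311035156), 1.9091525077819824)
[0.50013162 0.17668758] [[0.46921671 0.20939752]
 [0.53159602 0.20947404]
 [0.53099737 0.14377757]
 [0.4687164  0.1441012 ]]
cap [0.40279692 0.11877213]
cube [0.60743518 0.14177558]
pot [0.58936959 0.22820091]
```

>>> arm_command(
  series=[
    [[0.2,1,0],[0,0,0.23],1],
    [[0.2,1,0],[0,0,0.23],1],
    [[0.2,1,0],[0,0,0.23],1],
    [[0.2,1,0],[0,0,0.23],1],
    [[0.2,1,0],[0,0,0.23],1],
  ],
  grip_force=20,
)

```text
t: 0.72
position: [0.269, -0.2518, 0.2165]
eef_rot: [[0.421, 0.907, 0.001], [0.907, -0.421, -0.0], [0.0, 0.001, -1.0]]
contact_force: [1.1, -0.3, 0.5]
grip_width: 0.0942
grasp_force: 0.0
```

>>> arm_command(
  series=[
    [[0.8,0.9,0],[0,0,0.23],1],
    [[0.8,0.9,0],[0,0,0.23],1],
    [[0.8,0.9,0],[0,0,0.23],1],
    [[0.8,0.9,0],[0,0,0.23],1],
    [[0.8,0.9,0],[0,0,0.23],1],
  ],
)

```text
t: 1.35
position: [0.4703, -0.0287, 0.2159]
eef_rot: [[-0.279, 0.96, -0.0], [0.96, 0.279, -0.001], [-0.0, -0.0, -1.0]]
contact_force: [0.3, -0.7, 0.1]
grip_width: 0.0944
grasp_force: 0.0
```

```bash
python3 - <<'E'
from h import *
s=r.state();print(s['t'],s['position'],np.degrees(np.arctan2(s['eef_rot'][1,1],s['eef_rot'][0,1])),s['eef_rot'][:,2],s['contact_force'])
E
```

```text
1.35 [ 0.47028738 -0.02870939  0.21588036] 16.219025150731166 [-3.52767442e-04 -5.32007168e-04 -9.99999796e-01] [ 0.26500761 -0.66931853  0.050711  ]
```

>>> arm_command(
  series=[
    [[0.193,0.321,0],[0,0,0],0.6],
    [[0.193,0.321,-0.1],[0,0,0],0.6],
    [[0.193,0.321,-0.25],[0,0,0],0.6],
    [[0.193,0.321,-0.4],[0,0,0],0.6],
    [[0.193,0.321,-0.488],[0,0,0],0.6],
  ],
)

```text
t: 1.98
position: [0.5161, 0.0497, 0.0912]
eef_rot: [[-0.278, 0.961, -0.004], [0.961, 0.278, -0.0], [0.001, -0.004, -1.0]]
contact_force: [0.1, 0.0, 0.8]
grip_width: 0.0565
grasp_force: 0.0
```

```bash
python3 - <<'E'
from h import *
a=shot("top","t1.png")[200:310,250:430]; b=shot("scene","s1.png")[150:270,240:420]
cv2.imwrite("pics/c1.png",np.vstack([cv2.resize(a,None,fx=2.5,fy=2.5,interpolation=2),cv2.resize(b,None,fx=2.5,fy=2.5,interpolation=2)]))
print(r.state()['position'])
E
```

```text
[0.51489989 0.04964266 0.09036848]
```

View pics/c1.png

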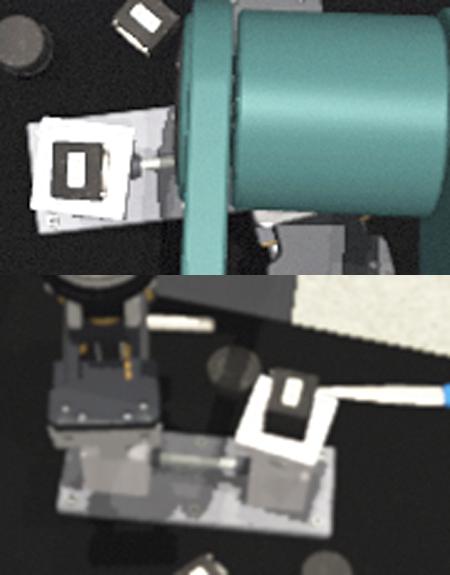

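The scene view shows the gripper over the clamp block with the knob hidden between the fingers. I'll correct by a few mm and close.

>>> arm_command(
  series=[
    [[0.012,0.007,0.008],[0,0,0],0.6],
    [[0.012,0.007,0.008],[0,0,0],0],
    [[0.012,0.007,0.008],[0,0,0],0],
    [[0.012,0.007,0.008],[0,0,0],0],
    [[0.012,0.007,0.008],[0,0,0],0],
  ],
  grip_force=15,
)

```text
t: 2.7
position: [0.5199, 0.0523, 0.0968]
eef_rot: [[-0.279, 0.96, 0.001], [0.96, 0.279, 0.0], [-0.0, 0.001, -1.0]]
contact_force: [0.4, 0.0, -0.1]
grip_width: 0.0197
grasp_force: 0.0
```

>>> arm_command(
  series=[
    [[0,0,0],[0,0,0],0],
    [[0,0,0],[0,0,0],0],
    [[0,0,0],[0,0,0],0],
    [[0,0,0],[0,0,0],0],
  ],
)

```text
t: 3.2
position: [0.519, 0.052, 0.0965]
eef_rot: [[-0.279, 0.96, -0.002], [0.96, 0.279, -0.001], [-0.0, -0.002, -1.0]]
contact_force: [-4.4, -1.8, 3.4]
grip_width: 0.0107
grasp_force: 15.0
```

>>> arm_command(
  series=[
    [[-0.003,0,0],[0,0,0.05],0],
    [[-0.003,0,0],[0,0,0.1],0],
    [[-0.003,0,0],[0,0,0.15],0],
    [[-0.003,0,0],[0,0,0.2],0],
    [[-0.003,0,0],[0,0,0.25],0],
  ],
)

```text
t: 3.82
position: [0.5196, 0.0525, 0.0966]
eef_rot: [[-0.879, 0.477, 0.001], [0.477, 0.879, 0.001], [-0.001, 0.001, -1.0]]
contact_force: [-1.9, 0.0, 2.3]
grip_width: 0.0108
grasp_force: 15.0
```

```bash
python3 - <<'E'
from h import *
s=r.state();print(s['t'],s['position'],np.degrees(np.arctan2(s['eef_rot'][1,1],s['eef_rot'][0,1])),s['contact_force'],s['ft_torque'],s['grip_width'])
E
```

```text
3.825 [0.5196042  0.05248815 0.09660404] 61.51378621025468 [-1.89308339  0.02448036  2.33226757] [ 0.00438261  0.23137863 -0.02941624] 0.010793910844607279
```

>>> arm_command(
  series=[
    [[0,0,0],[0,0,0.04],0],
    [[0,0,0],[0,0,0.08],0],
    [[0,0,0],[0,0,0.11],0],
    [[0,0,0],[0,0,0.135],0],
    [[0,0,0],[0,0,0.145],0],
  ],
)

```text
t: 4.45
position: [0.5197, 0.0529, 0.0966]
eef_rot: [[-0.999, 0.046, 0.001], [0.046, 0.999, 0.001], [-0.001, 0.001, -1.0]]
contact_force: [-0.0, 1.1, 1.3]
grip_width: 0.0112
grasp_force: 15.0
```

>>> arm_command(
  series=[
    [[0,0,0],[0,0,0.01],0],
    [[0,0,0],[0,0,0.01],0],
  ],
)

```text
t: 4.7
position: [0.5196, 0.0529, 0.0966]
eef_rot: [[-1.0, 0.015, 0.001], [0.015, 1.0, 0.001], [-0.001, 0.001, -1.0]]
contact_force: [0.7, 2.5, 1.1]
grip_width: 0.0106
grasp_force: 15.0
```

```bash
python3 - <<'E'
from h import *
s=r.state();print(s['t'],s['position'],np.degrees(np.arctan2(s['eef_rot'][1,1],s['eef_rot'][0,1])),s['contact_force'],s['ft_torque'],s['grip_width'])
E
```

```text
4.7 [0.51964871 0.05292634 0.09657861] 89.11256739667472 [0.69651692 2.50912818 1.13609791] [ 0.5362028  -0.17533302 -0.09010522] 0.010554771400754379
```

>>> arm_command(
  series=[
    [[0,0,0],[0,0,0],0.5],
    [[0,0,0],[0,0,0],0.5],
    [[0,0,0.1],[0,0,0],0.5],
    [[0,0,0.3],[0,0,0],0.5],
    [[0,0,0.5],[0,0,0],1],
  ],
)

```text
t: 5.32
position: [0.5188, 0.0519, 0.2223]
eef_rot: [[-1.0, 0.016, -0.001], [0.016, 1.0, -0.001], [0.001, -0.001, -1.0]]
contact_force: [0.2, -0.4, 0.3]
grip_width: 0.054
grasp_force: 0.0
```

>>> arm_command(
  series=[
    [[-0.3,-0.4,0.1],[0,0,0],1],
    [[-0.6,-0.7,0.1],[0,0,0],1],
    [[-0.6,-0.7,0.1],[0,0,0],1],
    [[-0.6,-0.7,0.1],[0,0,0],1],
  ],
)

```text
t: 5.82
position: [0.3675, -0.1243, 0.2469]
eef_rot: [[-1.0, 0.017, 0.001], [0.017, 1.0, -0.001], [-0.001, -0.001, -1.0]]
contact_force: [0.6, -0.1, 0.1]
grip_width: 0.0925
grasp_force: 0.0
```

```bash
python3 - <<'E'
from h import *
a=shot("top","t2.png")[230:300,255:395]; b=shot("scene","s2.png")[180:258,255:395]
cv2.imwrite("pics/c2.png",np.vstack([cv2.resize(a,(560,280),interpolation=2),cv2.resize(b,(560,312),interpolation=2)]))
s=r.state();print(s['t'],s['position'],np.degrees(np.arctan2(s['eef_rot'][1,1],s['eef_rot'][0,1])))
E
```

```text
5.925 [ 0.36714307 -0.1254324   0.24732061] 88.74236821594982
```

View pics/c2.png

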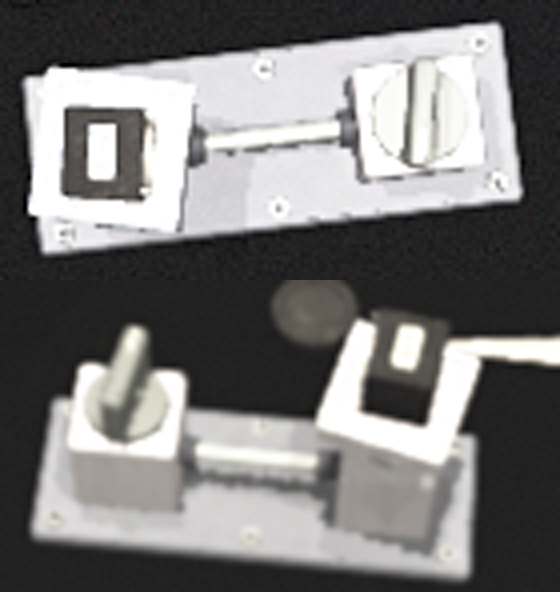

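The knob's bar now points along the image column at crop (421,112), so it is at the stop, and the stage is unmoved. Next I'll go over the stage.

>>> arm_command(
  series=[
    [[0.3,0.7,0],[0,0,-0.02],1],
    [[0.3,0.7,0],[0,0,-0.02],1],
    [[0.3,0.7,0],[0,0,-0.02],1],
    [[0.3,0.7,0],[0,0,-0.02],1],
  ],
)

```text
t: 6.42
position: [0.4447, 0.0564, 0.2457]
eef_rot: [[-0.998, 0.07, -0.001], [0.07, 0.998, 0.001], [0.001, 0.001, -1.0]]
contact_force: [-1.0, 0.3, 0.4]
grip_width: 0.094
grasp_force: 0.0
```

>>> arm_command(
  series=[
    [[0.23,0.5,0],[0,0,0],1],
    [[0.23,0.5,0],[0,0,0],1],
    [[0.23,0.5,0],[0,0,0],1],
    [[0.23,0.5,0],[0,0,0],1],
    [[0.23,0.5,0],[0,0,0],1],
  ],
)

```text
t: 7.05
position: [0.5014, 0.1757, 0.2467]
eef_rot: [[-0.997, 0.08, 0.0], [0.08, 0.997, -0.001], [-0.0, -0.001, -1.0]]
contact_force: [0.5, -0.8, -0.0]
grip_width: 0.0942
grasp_force: 0.0
```

```bash
python3 - <<'E'
from h import *
s=r.state();print(s['t'],s['position'],(np.array([.5005,.1757,.091])-s['position'])/.25,np.degrees(np.arctan2(s['eef_rot'][1,1],s['eef_rot'][0,1])))
E
```

```text
7.05 [0.50137229 0.1756896  0.24674881] [-3.48917213e-03  4.15990830e-05 -6.22995229e-01] 85.41252953225954
```

>>> arm_command(
  series=[
    [[0,0,-0.2],[0,0,0],1],
    [[0,0,-0.35],[0,0,0],1],
    [[0,0,-0.5],[0,0,0],1],
    [[0,0,-0.6],[0,0,0],1],
    [[0,0,-0.615],[0,0,0],1],
  ],
)

```text
t: 7.68
position: [0.5, 0.1754, 0.0911]
eef_rot: [[-0.997, 0.08, -0.004], [0.08, 0.997, -0.001], [0.004, -0.001, -1.0]]
contact_force: [0.3, -0.2, 0.8]
grip_width: 0.094
grasp_force: 0.0
```

```bash
python3 - <<'E'
from h import *
a=shot("top","t3.png")[200:310,230:410]; b=shot("scene","s3.png")[150:270,270:450]
cv2.imwrite("pics/c3.png",np.vstack([cv2.resize(a,None,fx=2.5,fy=2.5,interpolation=2),cv2.resize(b,None,fx=2.5,fy=2.5,interpolation=2)]))
s=r.state();print(s['position'],s['contact_force'])
E
```

```text
[0.5017628  0.17629103 0.09344912] [ 0.15222044 -0.16475559  0.51903255]
```

View pics/c3.png

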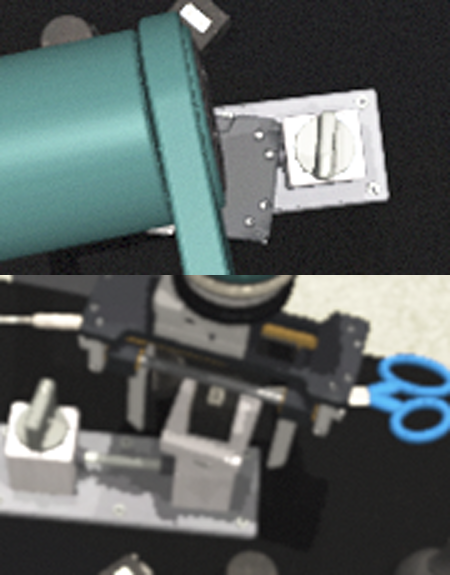

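The scene view shows the fingers straddling the plate with the cube clear of them. I'll close gently.

>>> arm_command(
  series=[
    [[0,0,0],[0,0,0],0.8],
    [[0,0,0],[0,0,0],0.7],
    [[0,0,0],[0,0,0],0.65],
    [[0,0,0],[0,0,0],0.62],
    [[0,0,0],[0,0,0],0.6],
  ],
  grip_force=4,
)

```text
t: 8.4
position: [0.5018, 0.1773, 0.093]
eef_rot: [[-0.997, 0.078, 0.0], [0.078, 0.997, -0.0], [-0.0, -0.0, -1.0]]
contact_force: [0.1, -0.0, 1.5]
grip_width: 0.0582
grasp_force: 4.0
```

>>> arm_command(
  series=[
    [[0,0,0],[0,0,0],0.55],
    [[0,0,0],[0,0,0],0.5],
    [[0,0,0],[0,0,0],0.4],
    [[0,0,0],[0,0,0],0.3],
  ],
)

```text
t: 8.9
position: [0.5018, 0.1773, 0.0929]
eef_rot: [[-0.997, 0.078, 0.0], [0.078, 0.997, 0.0], [-0.0, 0.0, -1.0]]
contact_force: [-0.0, -1.0, 1.8]
grip_width: 0.0581
grasp_force: 4.0
```

```bash
python3 - <<'E'
from h import *
s=r.state();print(s['t'],s['position'],s['contact_force'],s['ft_torque'],s['grasp_force'],s['grip_width'])
E
```

```text
8.9 [0.50175635 0.17731474 0.09294711] [-0.03579083 -0.96752246  1.84085825] [ 0.00107236 -0.21165382 -0.02591814] 3.9821565826423466 0.05814336507564014
```

>>> arm_command(
  series=[
    [[0,-0.002,0],[0,0,0],0.3],
    [[0,-0.002,0],[0,0,0],0.3],
    [[0,-0.002,0],[0,0,0],0.3],
    [[0,-0.002,0.01],[0,0,0],0.3],
    [[0,-0.002,0.02],[0,0,0],0.3],
  ],
  grip_force=40,
)

```text
t: 9.52
position: [0.5008, 0.1764, 0.0966]
eef_rot: [[-0.997, 0.078, -0.003], [0.078, 0.997, -0.001], [0.002, -0.001, -1.0]]
contact_force: [-0.5, 0.3, -3.0]
grip_width: 0.0573
grasp_force: 39.9
```

```bash
python3 - <<'E'
from h import *
s=r.state();print(s['t'],s['position'],s['contact_force'],s['ft_torque'],s['grasp_force'],s['grip_width'])
E
```

```text
9.525 [0.50077692 0.17641795 0.09656217] [-0.49228247  0.29104401 -2.98906214] [ 0.01347693 -0.15877345 -0.03455971] 39.895119443535805 0.057286365874343104
```

>>> arm_command(
  series=[
    [[0,0,0.02],[0,0,0],0.3],
    [[0,0,0.04],[0,0,0],0.3],
    [[0,0,0.06],[0,0,0],0.3],
    [[0,0,0.08],[0,0,0],0.3],
    [[0,0,0.1],[0,0,0],0.3],
  ],
)

```text
t: 10.15
position: [0.5017, 0.1768, 0.1232]
eef_rot: [[-0.997, 0.078, 0.0], [0.078, 0.997, 0.0], [-0.0, 0.0, -1.0]]
contact_force: [-0.6, -0.9, -2.5]
grip_width: 0.0576
grasp_force: 39.9
```

```bash
python3 - <<'E'
from h import *
b=shot("scene","s4.png")[150:270,270:450]
cv2.imwrite("pics/c4.png",cv2.resize(b,None,fx=3,fy=3,interpolation=2))
s=r.state();print(s['t'],s['position'],s['contact_force'],s['ft_torque'],s['grasp_force'],s['grip_width'])
E
```

```text
10.2 [0.50209414 0.17690254 0.12400043] [-0.1914133   0.54561622 -2.93808477] [ 0.06420553 -0.15783677 -0.03671394] 39.89538073539734 0.05766462223289589
```

View pics/c4.png

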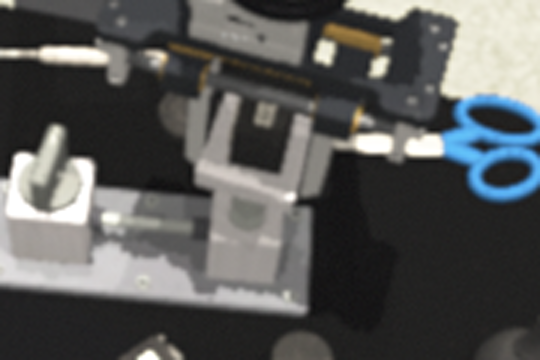

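The stage is rising level with the cube on it (crop ~(262,130)). I'll lift it the rest of the way.

>>> arm_command(
  series=[
    [[0,0,0.03],[0,0,0],0.3],
    [[0,0,0.06],[0,0,0],0.3],
    [[0,0,0.09],[0,0,0],0.3],
    [[0,0,0.12],[0,0,0],0.3],
    [[0,0,0.15],[0,0,0],0.3],
  ],
)

```text
t: 10.82
position: [0.5017, 0.1768, 0.1608]
eef_rot: [[-0.997, 0.078, 0.0], [0.078, 0.997, 0.0], [-0.0, 0.0, -1.0]]
contact_force: [-0.1, 0.4, -3.3]
grip_width: 0.0577
grasp_force: 39.9
```

>>> arm_command(
  series=[
    [[0,0,0.03],[0,0,0],0.3],
    [[0,0,0.06],[0,0,0],0.3],
    [[0,0,0.09],[0,0,0],0.3],
    [[0,0,0.11],[0,0,0],0.3],
    [[0,0,0.12],[0,0,0],0.3],
  ],
)

```text
t: 11.45
position: [0.5017, 0.1768, 0.1906]
eef_rot: [[-0.997, 0.078, 0.0], [0.078, 0.997, 0.0], [-0.0, 0.0, -1.0]]
contact_force: [0.0, 0.4, -3.2]
grip_width: 0.0579
grasp_force: 39.9
```

>>> arm_command(
  series=[
    [[0,0,0],[0,0,0],0.3],
    [[0,0,0],[0,0,0],0.3],
    [[0,0,0],[0,0,0],0.3],
    [[0,0,0],[0,0,0],0.3],
    [[0,0,0],[0,0,0],0.3],
  ],
)

```text
t: 12.08
position: [0.5016, 0.1768, 0.1902]
eef_rot: [[-0.997, 0.078, -0.0], [0.078, 0.997, 0.0], [0.0, 0.0, -1.0]]
contact_force: [-0.6, -1.1, -2.7]
grip_width: 0.0578
grasp_force: 39.9
```

```bash
python3 - <<'E'
from h import *
b=shot("scene","s5.png")[130:270,250:450]
cv2.imwrite("pics/c5.png",cv2.resize(b,None,fx=4,fy=4,interpolation=2))
s=r.state();print(s['t'],s['position'],s['contact_force'],s['ft_torque'],s['grasp_force'],s['grip_width'],s['eef_rot'][:,2],abs(s['qd']).max())
E
```

```text
12.125 [0.50161732 0.17678055 0.19021421] [ 0.4806298  -0.33811343 -2.81134539] [ 0.04034314 -0.10125053  0.0097926 ] 39.89539012312889 0.05727209827316793 [-5.15469204e-05  5.77307200e-05 -9.99999997e-01] 0.002457081305075478
```

View pics/c5.png

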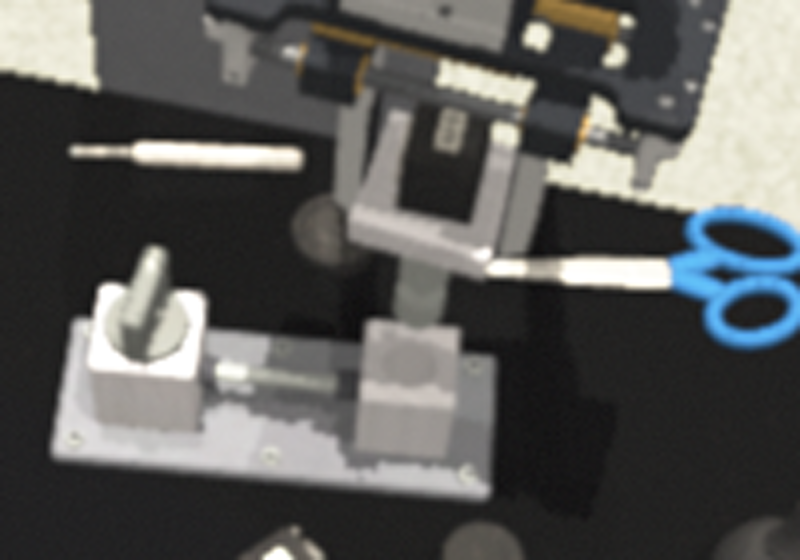

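The stage is fully out of the bore and level, with the cube centred on it and clear of the fingers. The foot of the post shows at crop (418,322). I'll check the foot's projection and hand in.

```bash
python3 - <<'E'
from h import *
c=np.array([.5016,.1768,0]);f=lambda p:((proj("scene",p)-[250,130])*4).round()
print("foot",f(c+[0,0,.108]))
for sx in(1,-1):
  for sy in(1,-1):
    a=np.radians(-4.5);x=np.array([np.cos(a),np.sin(a),0]);y=np.array([-np.sin(a),np.cos(a),0])
    print(sx,sy,f(c+.029*sx*x+.029*sy*y+[0,0,.205]))
E
```

```text
foot [414. 310.]
1 1 [484. 259.]
1 -1 [344. 220.]
-1 1 [521. 147.]
-1 -1 [386. 110.]
```

```bash
python3 -c "
from h import *
print(job.hand_in())"
```

```text
the job is handed in; nothing more can be done
None
```

I handed the job in at about 12 s. The knob is turned to its stop, and the stage is held level and still with its cube on it, the post's foot about 48 mm above the holder's mouth. The hand-in returned no verdict.

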